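# Clamp the draw-down card, then heft out the full bottle and hold it over the card

### The arm

A 7-joint arm with a two-finger parallel gripper is mounted at the origin on a cart in front of the work surface, level with it; the furniture and walls round the work are solid. World frame = base frame: x ahead of the robot, y to its left, z up, the work surface at z = 0. Lengths are in m, angles in rad, forces in N, time in s.
With the tool pointing down it reaches from about 0.4 to 0.85 m from the base axis. Payload 10.4 kg.
Tool frame: the origin (TCP) lies on the centre line of the jaws, within the pads' length; the fingertips stand 17 mm ahead of it and the grasp point (between the pads) lies 2 mm behind it; z points along the fingers, y is the line along which they close (so a half turn about z gives the same grasp; the last joint's range is limited). The gripper opens to 85 mm and grips with 20 to 120 N. Pads are 22 mm wide; open, the fingers measure 114 mm over their backs; the gripper's body (76 mm by 85 mm) begins 54 mm behind the grasp point. The pads swing forward as they close: fully open they stand 13 mm farther back than shut.
Start: joints at [-1.245, 0.332, -0.065, 1.46, 0.022, 1.35, -0.088], TCP at [0.214, 0.587, 0.208] pointing down, gripper open.
Joint ranges: [-2.6, 2.6], [-0.5, 2.12], [-1.47, 1.34], [0.16, 2.42], [-1.27, 4.41], [0.06, 2.06], [-2.6, 2.6]. Speed limits (rad/s): [2.22, 2.22, 2.79, 2.79, 3.14, 3.14, 3.14].

### API

Orientations are given as a unit quaternion [x, y, z, w].
In Python, from workcell import sensors, imaging, order, spotter gives the robot as it stands. The module is installed in compiled form; this text tells all that it offers.
- The arm moves only by the shell command python3 -m inch 'ROWS' [FORCE]. ROWS is JSON, a list that holds one entry, the list of rows, each a list of 7 numbers: the shift along the tool's x, y, z in m, then the turn, a rotation vector about the tool's x, y, z in rad, then the closure, from -1 (fully open) to 1 (shut). In form: [[[x, y, z, ax, ay, az, hand], ...]]. A call has 1 to 10 rows; each row is the pose to reach, as a shift and turn from the pose commanded when the call began, along the tool's axes at that moment; what a row does not reach only later rows make up. A row lasts 1/10 s, in which the tool goes at most 50 mm and 8.59 degrees, less where a joint would pass 70% of its speed; a pose out of reach is approached as far as the arm can. A call with a gripper value outside its range is refused whole. The fingers move at their own pace and stop on an object; FORCE is the grip in N (left out, the last holds). Time passes only in rows, so rows that repeat a pose let the fingers close. It gives the time, the measured TCP pose, the force, the opening and the grip force at its end, in the units of the state.
- sensors.get_obs(): the state, without advancing time (a new reading comes with each control period).
- imaging.camera(name): name is "scene" or "side" or "wrist"; returns the picture (480x640x3 uint8, blue, green, red); there is no depth.
- imaging.calibration(name): a dict with "mtx" (3x3 intrinsics, pixels), "R" (3x3) and "t" (3): a world point X has camera coordinates R X + t; the wrist camera has in their place "tool_from_camera" (4x4, takes a point from camera to tool coordinates, whose origin is the TCP and whose axes are the flange's). Camera axes: x right, y down, z forward; pixel columns grow to the right and rows downward; lengths in m; the calibration is good to about 2 mm. A picture is of the moment at which its call begins: read the wrist's pose just before it. calibration takes no time and is no camera call.
- order.hand_in(): hands the job in; it is judged then, once.
Trained networks look in the newest picture that a camera, given by its name, has taken for a name from the list of things; names that differ only in an ending like _2 or _b are one class to them, and where a whole thing is asked for, a point or a joint stands for the part that bears it (a point fixed in the world has none). Each returns a list of dicts, best first, with "conf" (0 to 1); they miss things now and then, are a little off and sometimes report something else, mostly with a low value. They report only what shows in the picture. A call takes as long as a camera call. They do not tell look-alikes from the thing itself.
- spotter.look_for(label, camera): "pixel" ([column, row] in pixels, amid what is visible of it).
The state is a dict: "clock": time; "joint_pos": joint angles; "joint_velocities": joint speeds; "tau": joint torques, N m; "position": TCP position; "ee_rot": TCP orientation; "ft_force": force on the tool from outside, world axes, zero at the start; "torque": the same for the moment, N m; "grip_width": opening from 0.0 (shut) to 1.0 (fully open); "grasp_force": force on a finger pad.
Only numpy, scipy, OpenCV 4.12 (cv2) and the standard library are available. Lean on these libraries where they do the work, as an engineer would, in place of code of your own. Each camera call takes 0.05 s, during which the arm holds its last target. There are 200 camera calls.

### The job

The test card is on the draw-down board: first swing the board's clamp bar all the way down on it. Then compare the three identical brown bottles by lifting them to find the heaviest, which is the full one, standing the others gently back on the bench. Hold the heaviest upright above the middle of the card, about a hand's width clear of the board, ready for me to uncap; finish while holding it there, and do not knock anything else about.

Things in the scene. Friction and masses are not known exactly. Their poses are not given: they have to be found in the camera images.
- bottle_1: one of three identical closed brown glass bottles with a black screw cap and a white label: 42 mm across, straight-walled to about 60 mm up, 85 mm tall over the cap (cap 32 mm across, the top 9 mm). Origin at the centre of its underside, z up along the bottle. They look alike but differ in weight: one is full (under 0.4 kg) and weighs at least twice as much as either of the other two, which are part used; which is which changes from run to run
- bottle_2: one of three identical closed brown glass bottles with a black screw cap and a white label: 42 mm across, straight-walled to about 60 mm up, 85 mm tall over the cap (cap 32 mm across, the top 9 mm). Origin at the centre of its underside, z up along the bottle. They look alike but differ in weight: one is full (under 0.4 kg) and weighs at least twice as much as either of the other two, which are part used; which is which changes from run to run
- bottle_3: one of three identical closed brown glass bottles with a black screw cap and a white label: 42 mm across, straight-walled to about 60 mm up, 85 mm tall over the cap (cap 32 mm across, the top 9 mm). Origin at the centre of its underside, z up along the bottle. They look alike but differ in weight: one is full (under 0.4 kg) and weighs at least twice as much as either of the other two, which are part used; which is which changes from run to run
- drawdown_board: draw-down board, a dark grey board 240x150x15 mm fixed on the bench, with a black-and-white test card with yellow ink streaks lying on it; origin at the centre of its underside (board top 15 mm up). Its x axis runs along the 240 mm length towards the end with the clamp bar
- card_centre (a point): middle of the card on the board, on its top face, 10 mm from the board's middle on the side away from the bar
- drawdown_board_bar (a joint): hinge of the light steel clamp bar with a red finger tab, rad: 0 is fully down, clamping the card; it stands up at the start (about 1.35 to 1.65, 1.66 is its stop). It has no spring; its friction (0.04 N m) keeps it where it is left, so it must be swung all the way down; its stop at 0 is rigid
- bar_hinge (a point): middle of the bar's hinge axis, 108 mm along +x from the board's origin, 26 mm above the bench; the axis runs along the board's y. When down the bar points along the board's -x from here, when up it points straight up
- bar_tab (a point): outer (free) end of the bar's red finger tab, on its outer face (the upper face once the bar is down), 50 mm from the hinge axis. The tab is 30 mm wide (board's y), 20 mm long and 3.5 mm thick; the bar behind it is 118 mm wide. With the bar up, the outer face looks away from the card, along the board's +x; pushing there towards the card (about 1 N) swings the bar down; with the bar down the tab's top is 23 mm above the bench
- calculator: desk calculator lying flat, 118x72x16 mm, origin at the centre of its underside; a bystander, leave it alone
- brush: flat paint brush lying on the bench, 185x27x10 mm, its length along its x axis; a bystander, leave it alone
- jar_full: closed ink jar with a yellow lid and red ink, 70 mm across, 76 mm high; a bystander, leave it alone
Mind the look-alikes: they are no part of the job. Leave any green or purple look-alike of the bottle_1 alone.

How it is judged:
On the way, in this order (a step that is already met when the one before it is completed fails the run):
1. the clamp bar is fully down (value of joint drawdown_board_bar below 0.06 rad), for 0.2 s.
2. a part-used bottle has been lifted off the bench for comparison (height (world z) of any of bottle_1, bottle_3 above 0.01 m), for 0.1 s.
3. the heaviest bottle is held over the card (height (world z) of bottle_2 above 0.07 m and horizontal distance between bottle_2 and card_centre below 0.06 m), for 0.2 s.
At the end, for the whole second after the job is handed in: The clamp bar is fully down (under 0.06 rad). The heaviest bottle is in the fingers, still and upright within 0.2 rad, its underside 70 to 250 mm above the bench and its axis within 60 mm of the card's middle, clear of the board. The other two stand upright on the bench, let go and at rest (all of step 3 and value of joint drawdown_board_bar below 0.06 rad and height (world z) of bottle_2 below 0.25 m and angle between bottle_2's own z axis and vertical below 0.2 rad and linear speed of each of bottle_2, bottle_1, bottle_3 below 0.03 m/s and contact force between the fingers and bottle_2 above 1 N and contact force between bottle_2 and drawdown_board below 0.05 N and height (world z) of each of bottle_1, bottle_3 below 0.008 m and angle between each of bottle_1, bottle_3's own z axis and vertical below 0.1 rad and contact force between the fingers and bottle_1 below 0.1 N and contact force between the fingers and bottle_3 below 0.1 N); the arm keeps its last pose, push and grip.
It fails at once if a bottle is lifted while the clamp bar is still up (value of joint drawdown_board_bar above 0.12 rad and height (world z) of any of bottle_1, bottle_2, bottle_3 above 0.015 m).
It fails at once if a bottle is tipped over (angle between any of bottle_1, bottle_2, bottle_3's own z axis and vertical above 0.5 rad).
It fails at once if a bottle is dropped ((linear speed of bottle_1 above 0.6 m/s and contact force between the fingers and bottle_1 below 0.05 N) or (linear speed of bottle_2 above 0.6 m/s and contact force between the fingers and bottle_2 below 0.05 N) or (linear speed of bottle_3 above 0.6 m/s and contact force between the fingers and bottle_3 below 0.05 N)).
It fails at once if another thing on the bench is knocked more than 30 mm (distance of any of calculator, brush, jar_full from where it was at the start of the episode above 0.03 m).
It also fails if it takes over 72 s, if anything falls off the work surface, if the arm or the gripper's body presses on something with over 40 N, if the wrist force passes 120 N, or if a joint passes its speed limit or range.

## Working session

There is one attempt and no reset: what is moved stays moved. The work goes in short steps, Python scripts to look and compute and a shell command to move; the robot and the scene stay as the last step left them, time stands still between calls to the robot, and variables do not carry over. Pictures are saved under pics/ and viewed, at most 10 in all, crops included, and the job is handed in when it is done.

```bash
mkdir -p pics
python3 - <<'E'
from workcell import sensors, imaging, order, spotter
import cv2,numpy as np
o=sensors.get_obs();print({k:np.round(v,3).tolist() for k,v in o.items()})
for c in("scene","side"):
    cv2.imwrite(f"pics/{c}0.png",imaging.camera(c))
    k=imaging.calibration(c);print(c,{a:np.round(b,4).tolist() for a,b in k.items()})
    for l in("bottle_1","drawdown_board","bar_tab","calculator","brush","jar_full"):
        print(c,l,[(np.round(d["pixel"]).tolist(),round(d["conf"],2)) for d in spotter.look_for(l,c)])
E
```

```text
{'clock': 0.0, 'joint_pos': [-1.245, 0.333, -0.065, 1.461, 0.022, 1.35, -0.088], 'joint_velocities': [0.0, -0.001, -0.0, -0.001, 0.0, 0.001, 0.001], 'tau': [0.0, -62.543, 0.049, -39.162, 0.016, 0.009, -0.0], 'position': [0.213, 0.587, 0.208], 'ee_rot': [0.174, 0.985, -0.001, -0.0], 'ft_force': [0.419, 0.044, 0.634], 'torque': [-0.005, 0.03, -0.055], 'grasp_force': 0.0, 'grip_width': 1.003}
scene {'mtx': [[503.6743, 0.0, 322.4891], [0.0, 503.6743, 241.0052], [0.0, 0.0, 1.0]], 'R': [[0.8624, -0.5057, -0.0233], [-0.2383, -0.3649, -0.9], [0.4466, 0.7817, -0.4352]], 't': [-0.5163, 0.169, 1.2483]}
scene bottle_1 [([318.0, 238.0], 0.87), ([299.0, 271.0], 0.73), ([268.0, 254.0], 0.69), ([403.0, 306.0], 0.64), ([321.0, 287.0], 0.62), ([299.0, 243.0], 0.56)]
scene drawdown_board [([261.0, 227.0], 0.8)]
scene bar_tab [([281.0, 207.0], 0.77), ([260.0, 229.0], 0.25)]
scene calculator [([224.0, 212.0], 0.55), ([300.0, 202.0], 0.49)]
scene brush []
scene jar_full [([343.0, 208.0], 0.6)]
side {'mtx': [[585.9766, 0.0, 311.0903], [0.0, 585.9766, 237.706], [0.0, 0.0, 1.0]], 'R': [[-0.9998, -0.0187, 0.0114], [-0.0191, 0.4931, -0.8698], [0.0107, -0.8698, -0.4934]], 't': [0.6003, 0.0409, 1.6327]}
side bottle_1 [([310.0, 242.0], 0.91), ([342.0, 236.0], 0.88), ([363.0, 217.0], 0.83), ([376.0, 239.0], 0.76), ([358.0, 197.0], 0.72), ([322.0, 173.0], 0.68)]
side drawdown_board [([352.0, 296.0], 0.57)]
side bar_tab [([315.0, 287.0], 0.69)]
side calculator [([384.0, 346.0], 0.64)]
side brush [([271.0, 333.0], 0.86)]
side jar_full [([236.0, 276.0], 0.78)]
```

Run:
```python
import cv2
a=cv2.imread("pics/scene0.png")[160:340,190:430];cv2.imwrite("pics/s1.png",cv2.resize(a,(800,600),interpolation=2))
a=cv2.imread("pics/side0.png")[150:375,180:480];cv2.imwrite("pics/d1.png",cv2.resize(a,(800,600),interpolation=2))
```

```text
(no output)
```

View pics/s1.png

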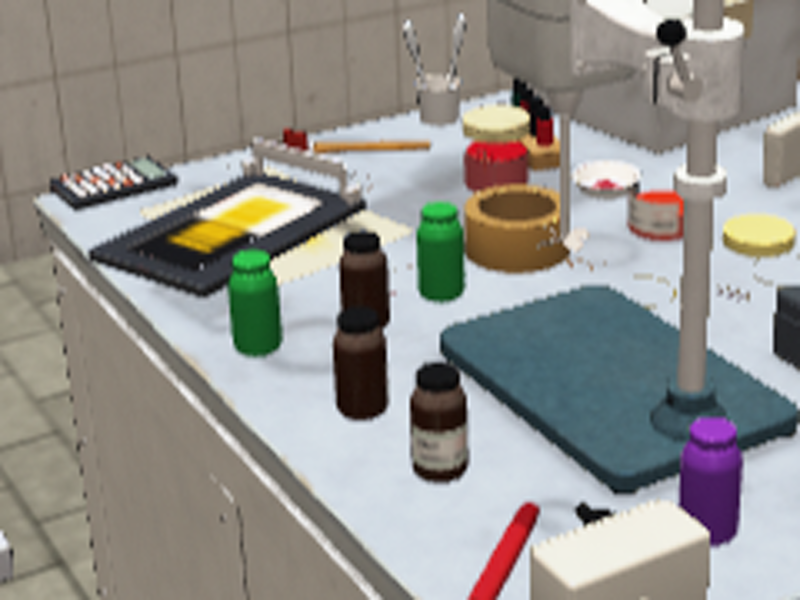

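View pics/d1.png

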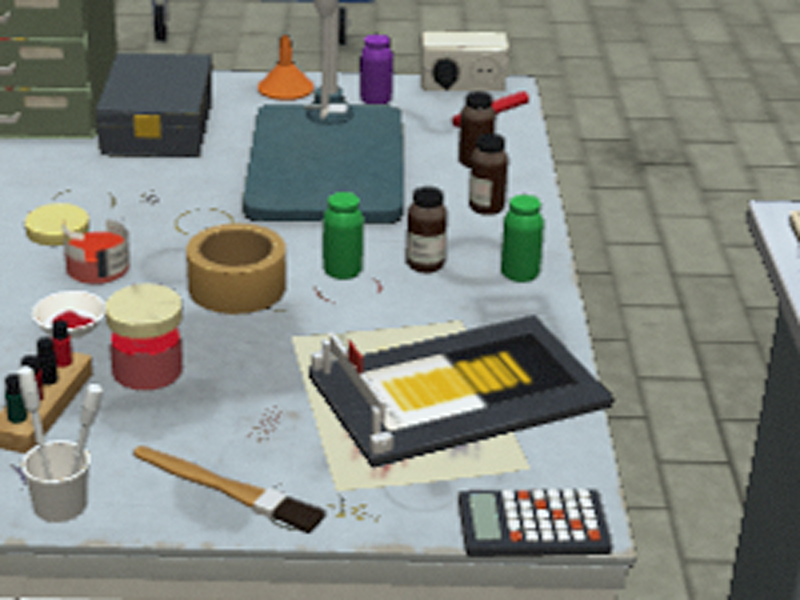

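Brown bottles are at scene px (299,244), (298,270), (321,287) and side px (340,236), (363,216), (359,198). The look-alikes to avoid are green at scene (267,252), (321,236) and purple at (403,305). The board's bar, with its red tab, stands up at scene (278,202) and side (313,283).

```bash
cat > h.py <<'E'
import numpy as np,cv2
from workcell import imaging,sensors
from scipy.spatial.transform import Rotation as Ro
K={c:imaging.calibration(c) for c in("scene","side")}
def plane(c,p,z):
    k=K[c];d=k["R"].T@np.linalg.solve(k["mtx"],[*p,1]);o=-k["R"].T@k["t"];return o+d*(z-o[2])/d[2]
def tri(ps,pd):
    P=[K[c]["mtx"]@np.c_[K[c]["R"],K[c]["t"]] for c in("scene","side")]
    X=cv2.triangulatePoints(P[0],P[1],np.array(ps,float).reshape(2,1),np.array(pd,float).reshape(2,1));return (X[:3]/X[3]).ravel()
E
python3 - <<'E'
from h import *
r=lambda v:np.round(v,3).tolist()
S=lambda u,v:(190+u*.3,160+v*.3)
D=lambda u,v:(180+u*.375,150+v*.375)
print("cams",[r(-K[c]["R"].T@K[c]["t"]) for c in K])
b={"A":(S(438,378),D(478,101)),"B":(S(360,323),D(488,145)),"C":(S(363,243),D(428,197)),
"gr1":(S(252,262),D(523,205)),"gr2":(S(440,212),D(344,203)),"pur":(S(713,430),D(377,44)),
"jar":(S(496,122),D(145,308)),"bowlctr":(S(517,200),D(237,243))}
for k,(s,d) in b.items(): print(k,r(tri(s,d)),r(plane("scene",s,.08)),r(plane("side",d,.08)))
print("board side",[r(plane("side",D(*p),.015)) for p in((535,318),(612,398),(375,455),(310,372))])
print("board scene",[r(plane("scene",S(*p),.015)) for p in((92,250),(207,290),(366,205),(245,178))])
print("tab",r(tri(S(295,137),D(354,350))),"bar ends",r(tri(S(254,148),D(378,400))), r(tri(S(352,178),D(328,340))))
print("calc",r(plane("side",D(535,520),.016)),"plate",[r(plane("side",D(*p),.01)) for p in((255,105),(400,105),(402,212),(247,212))])
print("post",r(plane("side",D(330,105),.02)),"motor shaft tip",r(plane("side",D(237,243),.05)))
print("socket",r(plane("side",D(465,85),.0)))
E
```

```text
cams [[-0.072, -1.175, 0.683], [0.584, 1.411, 0.834]]
A [0.457, -0.241, 0.077] [0.454, -0.246, 0.08] [0.458, -0.235, 0.08]
B [0.451, -0.13, 0.075] [0.446, -0.138, 0.08] [0.453, -0.121, 0.08]
C [0.521, -0.003, 0.077] [0.518, -0.009, 0.08] [0.521, 0.002, 0.08]
gr1 [0.424, 0.013, 0.078] [0.422, 0.009, 0.08] [0.425, 0.015, 0.08]
gr2 [0.607, 0.015, 0.078] [0.606, 0.012, 0.08] [0.607, 0.018, 0.08]
pur [0.576, -0.408, 0.077] [0.576, -0.41, 0.08] [0.575, -0.399, 0.08]
jar [0.785, 0.203, 0.067] [0.766, 0.174, 0.08] [0.781, 0.224, 0.08]
bowlctr [0.713, 0.053, 0.051] [0.678, -0.004, 0.08] [0.708, 0.104, 0.08]
board side [[0.418, 0.126, 0.015], [0.36, 0.257, 0.015], [0.572, 0.347, 0.015], [0.633, 0.226, 0.015]]
board scene [[0.358, 0.245, 0.015], [0.416, 0.105, 0.015], [0.626, 0.195, 0.015], [0.554, 0.327, 0.015]]
tab [0.591, 0.273, 0.071] bar ends [0.568, 0.319, 0.05] [0.618, 0.209, 0.04]
calc [0.443, 0.429, 0.016] plate [[0.726, -0.364, 0.01], [0.544, -0.371, 0.01], [0.545, -0.093, 0.01], [0.714, -0.086, 0.01]]
post [0.631, -0.346, 0.02] motor shaft tip [0.713, 0.052, 0.05]
socket [0.459, -0.459, -0.0]
```

View pics/scene0.png

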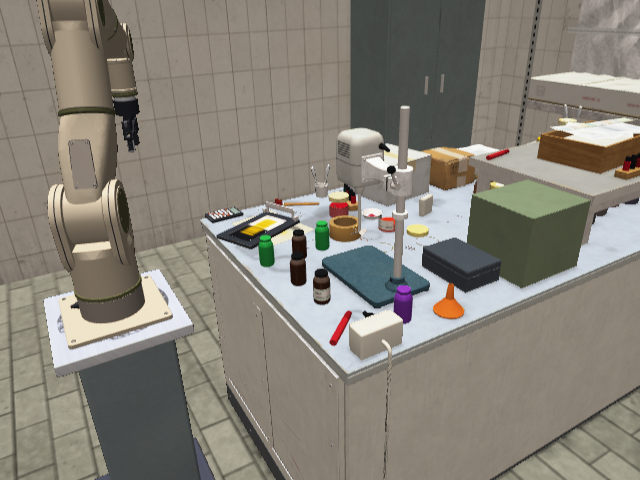

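View pics/side0.png

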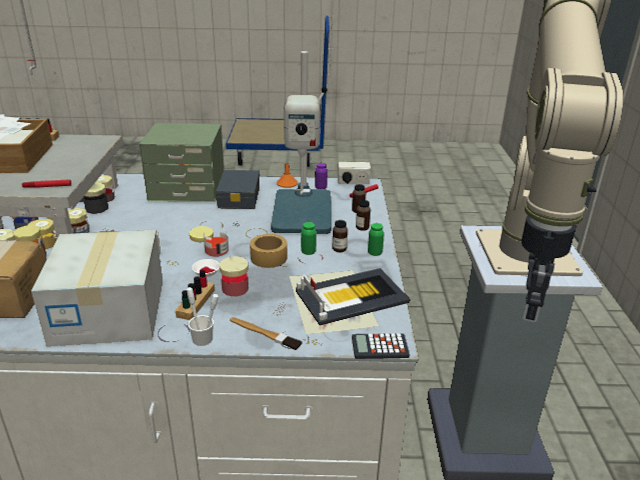

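The full views place the arm at the left, with the stirrer post at about (0.63,-0.35). The three brown bottles stand between it and the board at about (0.457,-0.241), (0.451,-0.13) and (0.521,-0.003). The board centre is at about (0.492,0.229) with yaw near 23°, and the hinge at about (0.591,0.271). I'll move behind the bar with shut fingers.

```bash
python3 -m inch '[[[-0.05,-0.013,0.005,0,0,0.1,1],[-0.1,-0.027,0.01,0,0,0.2,1],[-0.15,-0.04,0.015,0,0,0.3,1],[-0.2,-0.053,0.02,0,0,0.4,1],[-0.25,-0.067,0.025,0,0,0.5,1],[-0.3,-0.08,0.03,0,0,0.6,1],[-0.35,-0.093,0.035,0,0,0.7,1],[-0.4,-0.107,0.04,0,0,0.82,1],[-0.45,-0.12,0.045,0,0,0.82,1],[-0.5,-0.133,0.05,0,0,0.82,1]]]' 30; python3 -m inch '[[[0,0,0,0,0,0,1],[0,0,0,0,0,0,1],[0,0,0,0,0,0,1]]]'
python3 - <<'E'
from h import *
from workcell import spotter
o=sensors.get_obs();print(o["position"],o["ee_rot"],o["joint_pos"])
w=imaging.camera("wrist");cv2.imwrite("pics/w1.png",w)
print(np.round(imaging.calibration("wrist")["tool_from_camera"],3))
E
```

```text
clock: 1.7
position: [0.6232, 0.3016, 0.1603]
ee_rot: [0.552, 0.834, 0.0, 0.0]
ft_force: [0.4, 0.1, 0.4]
grip_width: -0.002
grasp_force: 0.0
clock: 2.0
position: [0.621, 0.304, 0.1603]
ee_rot: [0.551, 0.834, 0.0, -0.0]
ft_force: [-0.8, 0.4, -0.0]
grip_width: -0.002
grasp_force: 0.0
[0.6210212  0.30400776 0.16028378] [ 5.51068621e-01  8.34459773e-01  2.11866170e-04 -4.66200468e-04] [-0.7057532   0.51068042  0.26955594  1.33867425 -0.13617707  1.31018794
 -0.03042218]
[[-0.002 -0.953 -0.304  0.078]
 [ 1.    -0.002 -0.     0.   ]
 [-0.    -0.304  0.953 -0.167]
 [ 0.     0.     0.     1.   ]]
```

View pics/w1.png

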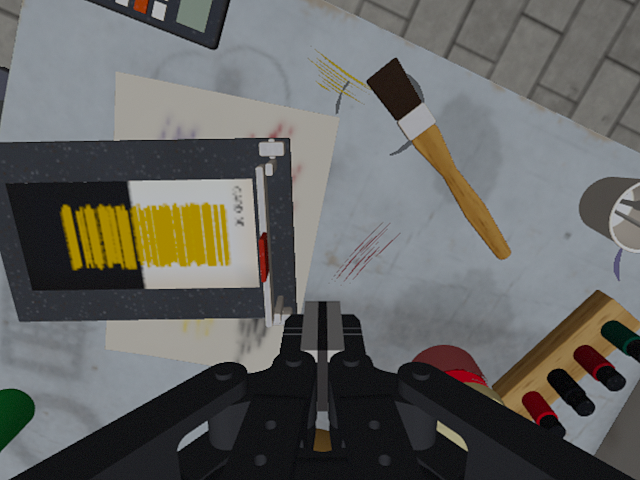

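The wrist view shows the board with its bar upright and the red tab at (264,257). The shut fingertips are at (322,310), to the right of the tab as intended.

```bash
cat >> h.py <<'E'
def wp(p,z,o=None):
    o=o or sensors.get_obs();k=imaging.calibration("wrist");T=k["tool_from_camera"];M=Ro.from_quat(o["ee_rot"]).as_matrix()
    c=M@T[:3,3]+o["position"];d=M@T[:3,:3]@np.linalg.solve(k["mtx"],[*p,1]);return c+d*(z-c[2])/d[2]
E
python3 - <<'E'
from h import *
o=sensors.get_obs();M=Ro.from_quat(o["ee_rot"]).as_matrix()
f=lambda p,z:np.round(wp(p,z,o),4)
a,b,c=f((291,139),.015),f((297,317),.015),f((20,320),.015)
print("corners",a,b,c); xb=(b-c)/np.linalg.norm(b-c);print("len",np.linalg.norm(b-c),np.linalg.norm(a-b),"xb",xb)
ctr=(a+c)/2;print("ctr",ctr,"card",ctr-.01*xb,"hinge",ctr+.108*xb)
t=f((266,257),.071);print("tab",t,"tool",M.T@(t-o["position"]))
for n,p,z in(("card1",(8,184),.015),("card2",(250,178),.015),("card3",(258,288),.015),("card4",(33,289),.015)):print(n,f(p,z))
E
```

```text
corners [0.5757 0.3519 0.015 ] [0.6356 0.2155 0.015 ] [0.4161 0.119  0.015 ]
len 0.23977593707459474 0.14897305125424534 xb [0.91543798 0.40245907 0.        ]
ctr [0.4959  0.23545 0.015  ] card [0.48674562 0.23142541 0.015     ] hinge [0.5947673  0.27891558 0.015     ]
tab [0.5914 0.2779 0.071 ] tool [-0.01291763 -0.03746534  0.08949687]
card1 [0.3859 0.2343 0.015 ]
card2 [0.5573 0.3123 0.015 ]
card3 [0.5952 0.2279 0.015 ]
card4 [0.4209 0.1527 0.015 ]
```

```bash
python3 -m inch '[[[-0.013,0,0.03,0,0,0,1],[-0.013,0,0.06,0,0,0,1],[-0.013,0,0.088,0,0,0,1],[-0.013,0,0.088,0,0,0,1],[-0.013,-0.01,0.088,0,0,0,1],[-0.013,-0.02,0.088,0,0,0,1],[-0.013,-0.028,0.088,0,0,0,1],[-0.013,-0.036,0.088,0,0,0,1],[-0.013,-0.044,0.088,0,0,0,1],[-0.013,-0.052,0.088,0,0,0,1]]]' 30; python3 -m inch '[[[0,-0.008,0.006,0,0,0,1],[0,-0.015,0.012,0,0,0,1],[0,-0.02,0.018,0,0,0,1],[0,-0.022,0.024,0,0,0,1],[0,-0.022,0.028,0,0,0,1],[0,-0.022,0.03,0,0,0,1],[0,-0.022,0.03,0,0,0,1]]]'
```

```text
clock: 3.05
position: [0.5785, 0.2705, 0.0727]
ee_rot: [0.552, 0.834, 0.0, 0.0]
ft_force: [0.2, -0.0, 0.1]
grip_width: -0.0
grasp_force: 0.0
clock: 3.75
position: [0.5589, 0.2618, 0.042]
ee_rot: [0.552, 0.834, -0.0, -0.0]
ft_force: [0.3, 0.1, -0.4]
grip_width: 0.0
grasp_force: 0.0
```

```bash
python3 -m inch '[[[0,0,0.001,0,0,0,1],[0,0,0.002,0,0,0,1],[0,0,0.002,0,0,0,1]]]'; python3 -m inch '[[[0,0,0.001,0,0,0,1],[0,0,0.001,0,0,0,1]]]'; python3 -m inch '[[[0,0,0.001,0,0,0,1],[0,0,0.001,0,0,0,1]]]'
```

```text
clock: 4.05
position: [0.5588, 0.2618, 0.0403]
ee_rot: [0.552, 0.834, 0.0, -0.0]
ft_force: [-0.4, -0.1, -0.2]
grip_width: 0.002
grasp_force: 0.0
clock: 4.25
position: [0.5588, 0.2618, 0.0392]
ee_rot: [0.552, 0.834, 0.0, -0.0]
ft_force: [-0.7, -0.5, 0.1]
grip_width: -0.002
grasp_force: 0.0
clock: 4.45
position: [0.5587, 0.2618, 0.0382]
ee_rot: [0.552, 0.834, -0.0, -0.0]
ft_force: [0.3, -0.2, -0.7]
grip_width: 0.001
grasp_force: 0.0
```

```bash
python3 -m inch '[[[0,0,0.001,0,0,0,1],[0,0,0.001,0,0,0,1]]]'|grep -E "pos|ft"; python3 -m inch '[[[0,0,0.001,0,0,0,1],[0,0,0.001,0,0,0,1]]]'|grep -E "pos|ft"
python3 - <<'E'
from h import *
w=imaging.camera("side")[230:350,270:430];cv2.imwrite("pics/d2.png",cv2.resize(w,(800,600),interpolation=2))
E
```

```text
position: [0.5587, 0.2618, 0.0372]
ft_force: [-0.4, -0.8, 0.2]
position: [0.5587, 0.2618, 0.0362]
ft_force: [0.5, 1.0, -0.0]
```

View pics/d2.png

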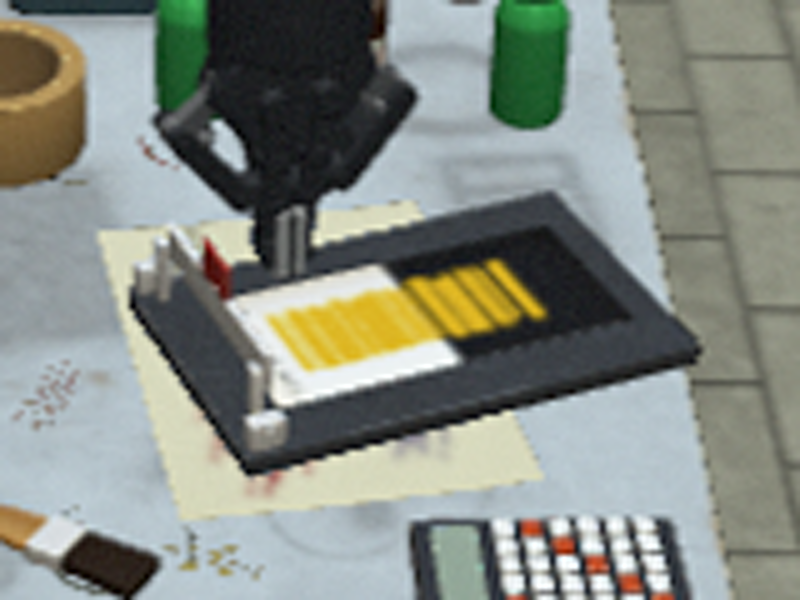

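Run:
```python
from h import *
def pr(c,X):
    k=K[c];q=k["mtx"]@(k["R"]@np.array(X)+k["t"]);return np.round(q[:2]/q[2],1)
for z in(.019,.036,.06,.1):print(z,pr("side",(.5587,.2618,z)),pr("scene",(.5587,.2618,z)))
print("tab",pr("side",(.5914,.2779,.071)),pr("side",(.5955,.279,.076)),"fingertip seen",(270+285*.2,230+275*.2))
s=imaging.camera("scene")[170:250,220:326];cv2.imwrite("pics/s2.png",cv2.resize(s,(795,600),interpolation=2))
```

```text
0.019 [326.6 297.4] [272.7 218.2]
0.036 [326.8 291.5] [272.4 213.5]
0.06 [327.  283.1] [271.9 206.9]
0.1 [327.4 268.8] [271.1 195.6]
tab [313.1 282.8] [311.3 281.2] fingertip seen (327.0, 285.0)
```

View pics/s2.png

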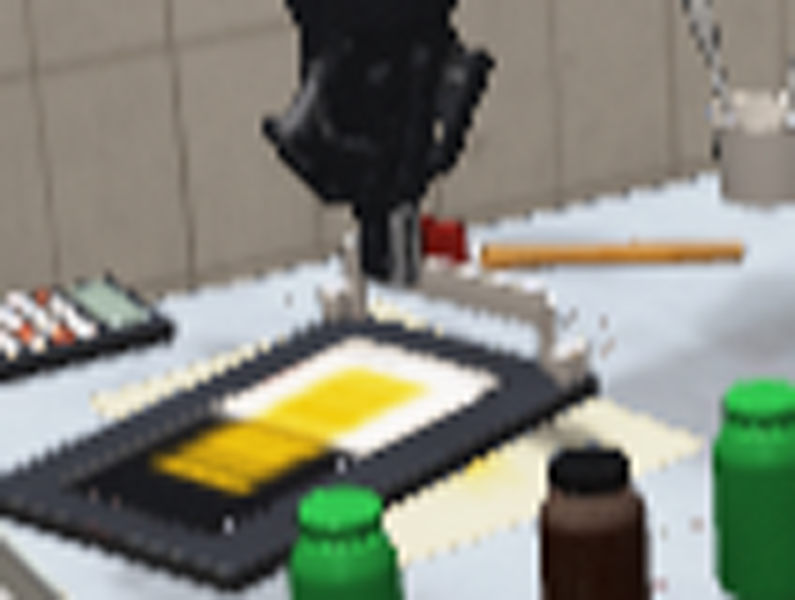

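Run:
```python
from h import *
k=imaging.calibration("wrist");T=k["tool_from_camera"]
for v in (300,340,365):
    d=T[:3,:3]@np.linalg.solve(k["mtx"],[322,v,1]);print(v,T[:3,3]-d*(T[0,3])/d[0])
def pr(c,X):
    q=K[c]["mtx"]@(K[c]["R"]@np.array(X)+K[c]["t"]);return q[:2]/q[2]
from scipy.optimize import least_squares as L
r=L(lambda X:np.r_[pr("side",X)-(327,285),pr("scene",X)-(272,207)],[.55,.26,.05]);print("tip tri",r.x,r.cost)
o=sensors.get_obs();print(o["position"],o["joint_pos"])
```

```text
300 [ 0.          0.00033909 -0.00446354]
340 [ 0.          0.00032828 -0.03795132]
365 [ 0.          0.00032328 -0.05342531]
tip tri [0.55925067 0.26549309 0.05753636] 0.1110165282371581
[0.5587878  0.26182914 0.03631602] [-0.71219723  0.46674158  0.25335769  1.67819272 -0.13337501  1.01353319
 -0.01212549]
```

All three cameras agree that the shut fingertips are about 20 mm behind the reported TCP, not 17 mm ahead, so the sweep passed over the bar. The bar is still up, with its tab at scene-crop (443,240). I'll redo the sweep lower.

```bash
python3 -m inch '[[[0,0,-0.02,0,0,0,1],[0,0,-0.05,0,0,0,1],[0,0,-0.05,0,0,0,1],[0,0.04,-0.05,0,0,0,1],[0,0.074,-0.05,0,0,0,1],[0,0.074,-0.05,0,0,0,1],[0,0.074,-0.02,0,0,0,1],[0,0.074,0.003,0,0,0,1],[0,0.074,0.003,0,0,0,1]]]' 30; python3 -m inch '[[[0,-0.01,0,0,0,0,1],[0,-0.02,0,0,0,0,1],[0,-0.025,0,0,0,0,1],[0,-0.03,0,0,0,0,1]]]';python3 -m inch '[[[0,-0.008,0,0,0,0,1],[0,-0.016,0,0,0,0,1],[0,-0.024,0,0,0,0,1]]]'
python3 - <<'E'
from h import *
w=imaging.camera("side")[230:350,270:430];cv2.imwrite("pics/d3.png",cv2.resize(w,(640,480),interpolation=2))
E
```

```text
clock: 5.85
position: [0.6242, 0.2895, 0.0293]
ee_rot: [0.552, 0.834, -0.003, -0.002]
ft_force: [-0.3, 0.1, -1.3]
grip_width: 0.0
grasp_force: 0.0
clock: 6.25
position: [0.5998, 0.2792, 0.0344]
ee_rot: [0.552, 0.834, 0.001, 0.0]
ft_force: [2.2, 0.6, -0.5]
grip_width: 0.0
grasp_force: 1.1
clock: 6.55
position: [0.5769, 0.2696, 0.0336]
ee_rot: [0.552, 0.834, 0.0, 0.0]
ft_force: [2.3, 0.7, -0.2]
grip_width: -0.003
grasp_force: 1.0
```

View pics/d3.png

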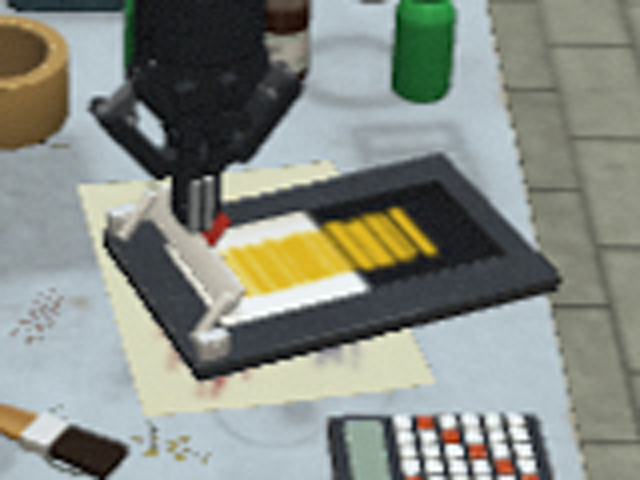

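The bar is now at about 45° with the tab at (215,230), and the fingers are pushing on it. Next I'll follow through and press down.

```bash
python3 -m inch '[[[0,-0.008,0.006,0,0,0,1],[0,-0.013,0.012,0,0,0,1],[0,-0.016,0.018,0,0,0,1],[0,-0.017,0.023,0,0,0,1],[0,-0.017,0.027,0,0,0,1],[0,-0.017,0.027,0,0,0,1]]]' |grep -E "pos|ft";for i in 1 ; do python3 -m inch '[[[0,0,0.001,0,0,0,1],[0,0,0.002,0,0,0,1]]]'|grep -E "pos|ft"; done; python3 -m inch '[[[0,0,0.001,0,0,0,1],[0,0,0.002,0,0,0,1]]]'|grep -E "pos|ft"
```

```text
position: [0.5606, 0.2625, 0.0051]
ft_force: [-0.5, 0.3, -0.0]
position: [0.5615, 0.2629, 0.0042]
ft_force: [-0.4, 0.4, 0.3]
position: [0.5616, 0.263, 0.0023]
ft_force: [-0.9, 0.2, 0.7]
```

```bash
python3 -m inch '[[[0,0,0.001,0,0,0,1],[0,0,0.001,0,0,0,1]]]'|grep -E "pos|ft"; python3 -m inch '[[[0,0,0.001,0,0,0,1],[0,0,0.001,0,0,0,1]]]'|grep -E "pos|ft"; python3 -m inch '[[[0,0,0.001,0,0,0,1],[0,0,0.001,0,0,0,1]]]'|grep -E "pos|ft"
```

```text
position: [0.5616, 0.263, 0.0012]
ft_force: [-0.7, 0.3, -0.7]
position: [0.5617, 0.263, 0.0007]
ft_force: [-1.1, -0.2, 3.4]
position: [0.5618, 0.2631, 0.0005]
ft_force: [-4.7, -2.5, 12.6]
```

The bar hit its stop at 12 N, with the tips about 22 mm behind the TCP reading. I'll retract upward and move over to the bottles.

```bash
python3 -m inch '[[[0,0,-0.02,0,0,0,1],[0,0,-0.06,0,0,0,1],[0,0,-0.11,0,0,0,1],[0,0,-0.16,0,0,0,1],[0,0,-0.2,0,0,0,1],[0,0,-0.22,0,0,0,1]]]' |grep -E "pos|ft"; python3 -m inch '[[[-0.03,-0.023,0,0,0,0.1,-1],[-0.06,-0.046,0,0,0,0.2,-1],[-0.09,-0.07,0,0,0,0.3,-1],[-0.12,-0.095,0,0,0,0.4,-1],[-0.15,-0.12,0,0,0,0.5,-1],[-0.18,-0.145,0,0,0,0.6,-1],[-0.21,-0.17,0,0,0,0.68,-1],[-0.253,-0.205,0,0,0,0.68,-1],[-0.253,-0.205,0,0,0,0.68,-1],[-0.253,-0.205,0,0,0,0.68,-1]]]'
python3 - <<'E'
from h import *
from workcell import spotter
o=sensors.get_obs();print(o["position"],o["ee_rot"],o["joint_pos"])
w=imaging.camera("wrist");cv2.imwrite("pics/w2.png",w)
print([(np.round(d["pixel"]).tolist(),round(d["conf"],2)) for d in spotter.look_for("bottle_1","wrist")])
s=imaging.camera("scene")
a=cv2.resize(w,(480,360));b=cv2.resize(s[170:250,230:326],(320,267),interpolation=2)
c=np.zeros((360,800,3),np.uint8);c[:,:480]=a;c[:267,480:]=b;cv2.imwrite("pics/c1.png",c)
E
```

```text
position: [0.5628, 0.2635, 0.2237]
ft_force: [0.1, 0.8, -1.8]
clock: 9.8
position: [0.4717, -0.0513, 0.2196]
ee_rot: [0.799, 0.601, 0.001, -0.0]
ft_force: [0.3, 1.4, 0.3]
grip_width: 1.001
grasp_force: 0.0
[ 0.47166828 -0.05133     0.21955999] [ 7.99138681e-01  6.01146399e-01  6.06259262e-04 -9.57450703e-05] [-0.52933507 -0.03744457  0.53556503  1.85141606  0.01879958  1.3215756
 -0.27962558]
[([323.0, 298.0], 0.74), ([365.0, 137.0], 0.74), ([240.0, 151.0], 0.72), ([463.0, 83.0], 0.7), ([359.0, 393.0], 0.66)]
```

View pics/c1.png

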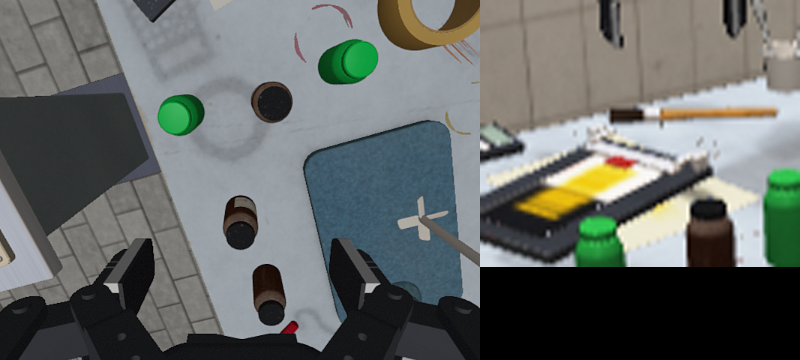

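The scene inset shows the clamp bar lying flat with the red tab up. In the wrist picture the cap centres of C, B and A are at (367,137), (320,313) and (361,417). The greens are at (240,152) and (470,83).

Run:
```python
from h import *
o=sensors.get_obs();M=Ro.from_quat(o["ee_rot"]).as_matrix();print(np.degrees(np.arctan2(M[1,1],M[0,1])))
for n,p in dict(C=(367,134),B=(320,313),A=(361,417)).items():
    X=wp(p,.085,o);print(n,X,"tool",M.T@(X-o["position"]))
```

```text
-15.810711099364758
C [0.52154509 0.00558338 0.085     ] tool [0.06553835 0.03272743 0.1341841 ]
B [ 0.44940559 -0.12295875  0.085     ] tool [-0.07779579 -0.00166022  0.1341677 ]
A [ 0.45634341 -0.2339515   0.085     ] tool [-0.18269909  0.03525623  0.13414867]
```

```bash
python3 -m inch '[[[-0.04,-0.001,0.02,0,0,0,-1],[-0.08,-0.002,0.05,0,0,0,-1],[-0.08,-0.002,0.09,0,0,0,-1],[-0.08,-0.002,0.13,0,0,0,-1],[-0.08,-0.002,0.16,0,0,0,-1],[-0.08,-0.002,0.185,0,0,0,-1],[-0.08,-0.002,0.2,0,0,0,-1],[-0.08,-0.002,0.212,0,0,0,-1],[-0.08,-0.002,0.224,0,0,0,-1],[-0.08,-0.002,0.224,0,0,0,-1]]]' 40; python3 -m inch '[[[0,0,0,0,0,0,-0.4],[0,0,0,0,0,0,0.2],[0,0,0,0,0,0,1],[0,0,0,0,0,0,1],[0,0,0,0,0,0,1],[0,0,0,0,0,0,1],[0,0,0,0,0,0,1]]]'
```

```text
clock: 10.95
position: [0.4475, -0.1259, -0.0059]
ee_rot: [0.798, 0.603, -0.001, -0.001]
ft_force: [-0.4, -0.1, 0.2]
grip_width: 1.001
grasp_force: 0.0
clock: 11.65
position: [0.4487, -0.1265, -0.0039]
ee_rot: [0.798, 0.602, 0.001, 0.0]
ft_force: [-1.4, 0.9, 7.0]
grip_width: 0.478
grasp_force: 40.1
```

```bash
python3 -m inch '[[[0,0,-0.005,0,0,0,1],[0,0,-0.012,0,0,0,1],[0,0,-0.022,0,0,0,1],[0,0,-0.03,0,0,0,1],[0,0,-0.03,0,0,0,1],[0,0,-0.03,0,0,0,1],[0,0,-0.03,0,0,0,1]]]'; for i in 1 2 ; do python3 -m inch '[[[0,0,0,0,0,0,1],[0,0,0,0,0,0,1]]]'|grep ft; done
python3 - <<'E'
from h import *
f=[]
for i in range(8): imaging.camera("wrist"); o=sensors.get_obs(); f.append(o["ft_force"][2])
print(np.mean(f),np.std(f))
E
```

```text
clock: 12.35
position: [0.4478, -0.1263, 0.0251]
ee_rot: [0.798, 0.602, -0.0, -0.0]
ft_force: [0.3, 0.1, -4.1]
grip_width: 0.478
grasp_force: 41.1
ft_force: [-0.2, -0.0, -2.8]
ft_force: [0.0, -0.2, -2.6]
-3.048717948614618 0.18338652492193402
```

B weighs about 0.31 kg, so it is probably the full one. I'll set it back and compare another.

```bash
python3 -m inch '[[[0,0,0.012,0,0,0,1],[0,0,0.021,0,0,0,1],[0,0,0.026,0,0,0,1],[0,0,0.028,0,0,0,1],[0,0,0.029,0,0,0,1],[0,0,0.029,0,0,0,1]]]'; python3 -m inch '[[[0,0,0,0,0,0,-0.1],[0,0,0,0,0,0,-0.3],[0,0,0,0,0,0,-0.6],[0,0,0,0,0,0,-1],[0,0,0,0,0,0,-1],[0,0,-0.02,0,0,0,-1],[0,0,-0.06,0,0,0,-1],[0,0,-0.1,0,0,0,-1],[0,0,-0.13,0,0,0,-1],[0,0,-0.13,0,0,0,-1]]]'
python3 - <<'E'
from h import *
f=[]
for i in range(6): imaging.camera("side"); o=sensors.get_obs(); f.append(o["ft_force"][2])
print(np.mean(f),np.std(f))
M=Ro.from_quat(o["ee_rot"]).as_matrix()
for p in((.457,-.237),(.521,.001)): print(M.T@(np.array([*p,-.004])-o["position"]))
E
```

```text
clock: 13.75
position: [0.4479, -0.1266, -0.0037]
ee_rot: [0.798, 0.602, -0.0, -0.0]
ft_force: [1.6, 0.2, -3.2]
grip_width: 0.474
grasp_force: 41.2
clock: 14.75
position: [0.4505, -0.1268, 0.1301]
ee_rot: [0.798, 0.602, 0.003, 0.002]
ft_force: [1.0, -0.4, -0.3]
grip_width: 1.002
grasp_force: 0.0
-0.37947830762627427 0.3732445608598876
[-0.10356849  0.04001044  0.12919182]
[0.14285701 0.03620994 0.1290145 ]
```

```bash
python3 -m inch '[[[-0.04,0.015,0,0,0,0,-1],[-0.08,0.03,0,0,0,0,-1],[-0.104,0.04,0,0,0,0,-1],[-0.104,0.04,0.03,0,0,0,-1],[-0.104,0.04,0.06,0,0,0,-1],[-0.104,0.04,0.09,0,0,0,-1],[-0.104,0.04,0.108,0,0,0,-1],[-0.104,0.04,0.12,0,0,0,-1],[-0.104,0.04,0.129,0,0,0,-1],[-0.104,0.04,0.129,0,0,0,-1]]]' 40; python3 -m inch '[[[0,0,0,0,0,0,-0.4],[0,0,0,0,0,0,0.2],[0,0,0,0,0,0,1],[0,0,0,0,0,0,1],[0,0,0,0,0,0,1],[0,0,0,0,0,0,1],[0,0,0,0,0,0,1]]]'; python3 -m inch '[[[0,0,-0.005,0,0,0,1],[0,0,-0.012,0,0,0,1],[0,0,-0.022,0,0,0,1],[0,0,-0.03,0,0,0,1],[0,0,-0.03,0,0,0,1],[0,0,-0.03,0,0,0,1],[0,0,-0.03,0,0,0,1]]]';python3 - <<'E'
from h import *
f=[]
for i in range(10): imaging.camera("wrist"); o=sensors.get_obs(); f.append(o["ft_force"][2])
print(np.mean(f),np.std(f))
E
```

```text
clock: 16.05
position: [0.4574, -0.2373, -0.0036]
ee_rot: [0.798, 0.602, -0.001, -0.001]
ft_force: [-0.2, 0.7, 0.3]
grip_width: 1.001
grasp_force: 0.0
clock: 16.75
position: [0.4584, -0.2374, -0.0019]
ee_rot: [0.798, 0.602, 0.001, 0.0]
ft_force: [-1.7, 0.6, 6.5]
grip_width: 0.474
grasp_force: 39.8
clock: 17.45
position: [0.4577, -0.2372, 0.027]
ee_rot: [0.798, 0.602, -0.0, -0.0]
ft_force: [1.1, -0.5, -1.4]
grip_width: 0.474
grasp_force: 40.5
-1.21832069124476 0.43624622980449046
```

```bash
python3 -m inch '[[[0,0,0.012,0,0,0,1],[0,0,0.021,0,0,0,1],[0,0,0.026,0,0,0,1],[0,0,0.028,0,0,0,1],[0,0,0.0295,0,0,0,1],[0,0,0.0295,0,0,0,1]]]'; python3 -m inch '[[[0,0,0,0,0,0,-0.1],[0,0,0,0,0,0,-0.3],[0,0,0,0,0,0,-0.6],[0,0,0,0,0,0,-1],[0,0,0,0,0,0,-1],[0,0,-0.02,0,0,0,-1],[0,0,-0.06,0,0,0,-1],[0,0,-0.1,0,0,0,-1],[0,0,-0.14,0,0,0,-1],[0,0,-0.14,0,0,0,-1]]]'; python3 -m inch '[[[0.02,0,0,0,0,0.14,-1],[0.05,0,0,0,0,0.28,-1],[0.08,0,0,0,0,0.42,-1],[0.11,0,0,0,0,0.56,-1],[0.14,0,0,0,0,0.7,-1],[0.17,0,0,0,0,0.84,-1],[0.2,0,0,0,0,0.98,-1],[0.23,-0.002,0,0,0,1.12,-1],[0.247,-0.004,0,0,0,1.26,-1],[0.247,-0.004,0,0,0,1.29,-1]]]'; python3 -m inch '[[[0,0,0,0,0,0,-1],[0,0,0,0,0,0,-1],[0,0,0,0,0,0,-1]]]'
python3 - <<'E'
from h import *
o=sensors.get_obs();M=Ro.from_quat(o["ee_rot"]).as_matrix();print(o["joint_pos"],M[:,1])
print(M.T@(np.array([.521,.001,-.004])-o["position"]))
E
```

```text
clock: 18.55
position: [0.4574, -0.2373, -0.0019]
ee_rot: [0.798, 0.602, -0.0, -0.001]
ft_force: [-5.8, 3.3, 9.3]
grip_width: 0.475
grasp_force: 41.2
clock: 19.55
position: [0.4605, -0.2388, 0.1426]
ee_rot: [0.798, 0.602, 0.003, 0.003]
ft_force: [0.5, -1.1, 0.1]
grip_width: 1.001
grasp_force: 0.0
clock: 20.55
position: [0.5219, 0.0041, 0.1371]
ee_rot: [1.0, 0.002, -0.0, -0.0]
ft_force: [0.5, -0.8, -0.5]
grip_width: 0.999
grasp_force: 0.0
clock: 20.85
position: [0.5217, -0.0, 0.1378]
ee_rot: [1.0, 0.001, 0.0, -0.0]
ft_force: [-0.1, 0.5, -0.2]
grip_width: 1.003
grasp_force: 0.0
[-0.75781583  0.18079681  0.74714236  1.85805268 -0.13417259  1.15355733
 -1.53220268] [ 2.81199703e-03 -9.99996041e-01 -1.04283209e-04]
[-0.00070729 -0.00101817  0.14177775]
```

```bash
python3 -m inch '[[[0,-0.001,0.03,0,0,0,-1],[0,-0.001,0.06,0,0,0,-1],[0,-0.001,0.09,0,0,0,-1],[0,-0.001,0.115,0,0,0,-1],[0,-0.001,0.13,0,0,0,-1],[0,-0.001,0.141,0,0,0,-1],[0,-0.001,0.141,0,0,0,-1]]]' 40;  python3 -m inch '[[[0,0,0,0,0,0,-0.4],[0,0,0,0,0,0,0.2],[0,0,0,0,0,0,1],[0,0,0,0,0,0,1],[0,0,0,0,0,0,1],[0,0,0,0,0,0,1],[0,0,0,0,0,0,1]]]'; python3 -m inch '[[[0,0,-0.005,0,0,0,1],[0,0,-0.012,0,0,0,1],[0,0,-0.022,0,0,0,1],[0,0,-0.03,0,0,0,1],[0,0,-0.03,0,0,0,1],[0,0,-0.03,0,0,0,1],[0,0,-0.03,0,0,0,1]]]';python3 - <<'E'
from h import *
f=[]
for i in range(10): imaging.camera("wrist"); o=sensors.get_obs(); f.append(o["ft_force"][2])
print(np.mean(f),np.std(f))
E
```

```text
clock: 21.55
position: [0.5214, 0.0018, -0.0039]
ee_rot: [1.0, 0.001, -0.001, 0.0]
ft_force: [-0.6, -0.7, 0.1]
grip_width: 0.999
grasp_force: 0.0
clock: 22.25
position: [0.5226, 0.0023, -0.0022]
ee_rot: [1.0, 0.001, 0.001, -0.0]
ft_force: [-2.2, -0.1, 5.9]
grip_width: 0.475
grasp_force: 39.8
clock: 22.95
position: [0.5216, 0.0023, 0.0266]
ee_rot: [1.0, 0.002, -0.0, -0.0]
ft_force: [0.6, -0.6, -1.5]
grip_width: 0.475
grasp_force: 40.5
-1.0395421008217833 0.6568672565652774
```

C weighs about 0.11 kg and A about 0.12 kg, so B at 0.31 kg is the full one. I'll put C back and fetch B.

```bash
python3 -m inch '[[[0,0,0.012,0,0,0,1],[0,0,0.021,0,0,0,1],[0,0,0.026,0,0,0,1],[0,0,0.028,0,0,0,1],[0,0,0.029,0,0,0,1],[0,0,0.029,0,0,0,1]]]'; python3 -m inch '[[[0,0,0,0,0,0,-0.1],[0,0,0,0,0,0,-0.3],[0,0,0,0,0,0,-0.6],[0,0,0,0,0,0,-1],[0,0,0,0,0,0,-1],[0,0,-0.02,0,0,0,-1],[0,0,-0.06,0,0,0,-1],[0,0,-0.1,0,0,0,-1],[0,0,-0.14,0,0,0,-1],[0,0,-0.14,0,0,0,-1]]]'; python3 -m inch '[[[-0.01,0.015,0,0,0,-0.14,-1],[-0.02,0.03,0,0,0,-0.28,-1],[-0.03,0.045,0,0,0,-0.42,-1],[-0.035,0.06,0,0,0,-0.56,-1],[-0.04,0.075,0,0,0,-0.7,-1],[-0.05,0.09,0,0,0,-0.84,-1],[-0.06,0.11,0,0,0,-0.98,-1],[-0.07,0.125,0,0,0,-1.12,-1],[-0.073,0.129,0,0,0,-1.26,-1],[-0.073,0.129,0,0,0,-1.29,-1]]]'; python3 -m inch '[[[0,0,0,0,0,0,-1],[0,0,0,0,0,0,-1],[0,0,0,0,0,0,-1]]]'
python3 - <<'E'
from h import *
o=sensors.get_obs();M=Ro.from_quat(o["ee_rot"]).as_matrix()
w=imaging.camera("wrist");cv2.imwrite("pics/w3.png",w)
print(M.T@(np.array([.4485,-.1265,-.004])-o["position"]))
E
```

```text
clock: 24.05
position: [0.5218, 0.0021, -0.0021]
ee_rot: [1.0, 0.001, -0.0, -0.0]
ft_force: [-0.2, 0.1, -0.5]
grip_width: 0.477
grasp_force: 40.6
clock: 25.05
position: [0.5248, 0.0022, 0.1427]
ee_rot: [1.0, 0.001, 0.004, -0.001]
ft_force: [1.1, -0.3, 0.3]
grip_width: 1.007
grasp_force: 0.0
clock: 26.05
position: [0.4486, -0.1277, 0.1374]
ee_rot: [0.798, 0.603, 0.0, -0.0]
ft_force: [0.1, -0.4, 0.5]
grip_width: 1.001
grasp_force: 0.0
clock: 26.35
position: [0.4494, -0.1266, 0.1377]
ee_rot: [0.799, 0.602, -0.0, 0.0]
ft_force: [0.7, 0.3, 0.9]
grip_width: 1.001
grasp_force: 0.0
[-0.00014434 -0.00090424  0.14166968]
```

```bash
python3 -m inch '[[[0,-0.001,0.03,0,0,0,-1],[0,-0.001,0.06,0,0,0,-1],[0,-0.001,0.09,0,0,0,-1],[0,-0.001,0.115,0,0,0,-1],[0,-0.001,0.13,0,0,0,-1],[0,-0.001,0.1415,0,0,0,-1],[0,-0.001,0.1415,0,0,0,-1]]]' 60;  python3 -m inch '[[[0,0,0,0,0,0,-0.4],[0,0,0,0,0,0,0.2],[0,0,0,0,0,0,1],[0,0,0,0,0,0,1],[0,0,0,0,0,0,1],[0,0,0,0,0,0,1],[0,0,0,0,0,0,1]]]'; python3 -m inch '[[[0,0,-0.005,0,0,0,1],[0,0,-0.015,0,0,0,1],[0,0,-0.03,0,0,0,1],[0,0,-0.05,0,0,0,1],[0,0,-0.075,0,0,0,1],[0,0,-0.1,0,0,0,1],[0,0,-0.125,0,0,0,1],[0,0,-0.14,0,0,0,1],[0,0,-0.14,0,0,0,1]]]'; python3 -m inch '[[[0.015,-0.003,0,0,0,0,1],[0.045,-0.008,0,0,0,0,1],[0.085,-0.015,0,0,0,0,1],[0.125,-0.022,0,0,0,0,1],[0.165,-0.028,0,0,0,0,1],[0.205,-0.035,0,0,0,0,1],[0.245,-0.042,0,0,0,0,1],[0.285,-0.049,0,0,0,0,1],[0.315,-0.054,0,0,0,0,1],[0.335,-0.057,0,0,0,0,1]]]'; python3 -m inch '[[[0.01,-0.002,0.005,0,0,0,1],[0.019,-0.003,0.01,0,0,0,1],[0.019,-0.003,0.018,0,0,0,1],[0.019,-0.003,0.024,0,0,0,1],[0.019,-0.003,0.024,0,0,0,1],[0.019,-0.003,0.024,0,0,0,1],[0.019,-0.003,0.024,0,0,0,1]]]'
python3 - <<'E'
from h import *
s=imaging.camera("scene")[150:330,190:430];d=imaging.camera("side")[150:375,180:480]
c=np.zeros((360,800,3),np.uint8);c[:300,:400]=cv2.resize(s,(400,300),interpolation=2);c[:300,400:]=cv2.resize(d,(400,300),interpolation=2);cv2.imwrite("pics/c2.png",c[:300])
E
```

```text
clock: 27.1
position: [0.4475, -0.1266, -0.0048]
ee_rot: [0.798, 0.602, -0.001, -0.001]
ft_force: [-0.3, 1.2, 0.7]
grip_width: 0.998
grasp_force: 0.0
clock: 27.8
position: [0.4489, -0.1266, -0.0028]
ee_rot: [0.798, 0.602, 0.001, 0.0]
ft_force: [-2.4, 1.3, 7.9]
grip_width: 0.47
grasp_force: 59.9
clock: 28.7
position: [0.4495, -0.127, 0.1385]
ee_rot: [0.798, 0.602, 0.002, 0.001]
ft_force: [1.0, 0.2, -4.0]
grip_width: 0.464
grasp_force: 61.1
clock: 29.7
position: [0.4846, 0.2132, 0.1352]
ee_rot: [0.798, 0.603, -0.001, -0.0]
ft_force: [-0.5, 0.2, -3.4]
grip_width: 0.471
grasp_force: 61.0
clock: 30.4
position: [0.488, 0.2298, 0.1127]
ee_rot: [0.798, 0.602, 0.0, -0.0]
ft_force: [-0.5, 0.1, -3.1]
grip_width: 0.468
grasp_force: 60.9
```

View pics/c2.png

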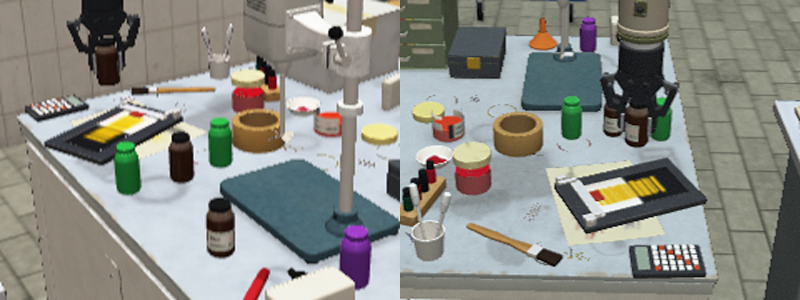

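The full bottle hangs upright over the card, at (107,62) left and (637,125) right. The bar is flat, and both other bottles and the bystanders stand as before. I'll hand in now.

```bash
python3 -m inch '[[[0,0,0,0,0,0,1],[0,0,0,0,0,0,1],[0,0,0,0,0,0,1],[0,0,0,0,0,0,1],[0,0,0,0,0,0,1]]]'; python3 -c "
from workcell import order
print(order.hand_in())"
```

```text
clock: 31.0
position: [0.4877, 0.2301, 0.1123]
ee_rot: [0.798, 0.602, 0.0, -0.0]
ft_force: [0.2, -0.4, -2.8]
grip_width: 0.469
grasp_force: 60.9
the job is handed in; nothing more can be done
None
```

Job handed in at 31 s, with no verdict returned: the clamp bar is down and the full bottle (about 0.31 kg, against about 0.12 and 0.11 kg) is held upright over the card, its underside roughly 100 mm above the board; the other two are back on the bench.

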